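# Feed the blank into the dowel-drilling jig and lock the cam

### The job

Get the light wooden blank that lies by itself in front of the drilling jig's open mouth ready for drilling: slide it over the table, narrow end first, between the jig's two guides and under the drill plate until its end is up against the end stop, then swing the cam lever round until the cam grips the blank firmly. Only push with the fingers: do not lift or tip the blank, and leave the other things on the table where they are.

Things in the scene. Friction and masses are not known exactly. Their poses are not given: they have to be found in the camera images.
- jig: Drilling jig screwed to the table. Origin: on the table, mid-mouth. x: feed direction, from mouth to end stop; z up. In mm: wooden guides 24 wide, 29 high either side of a 73 gap (inner faces y = +36.5 and -36.5): long fence on +y, x 0 to 142; short guide on -y, x 0 to 52. Both start with a half-round nose, radius 12, out to x = -12. Drill plate over the gap: x 9 to 49, underside z 29, top 43 with bushes.
- stop_face (a point): Point on the table at the foot of the jig's end stop, middle of the gap, jig x = 120 mm: the blank's leading end must come up against this face. The stop is a wooden cross-piece 24 mm high and 22 mm thick.
- pivot (a point): Axis of the cam lever, on the table beside the gap, at x = 85, y = -48 mm of the jig. The upright axis carries a wooden cam (a disc of radius 16 mm, 6 mm off centre) that presses the blank against the fence.
- cam_lever (a joint): Lever angle, rad, about point pivot. 0 = open: lever points 20 degrees outward of the jig's +x. It grows clockwise seen from above, swinging out and round towards the mouth end; stop at 1.5. Starts at 0 to 0.3. The cam meets a blank in the gap at 0.7 to 1.3 and grips harder up to the stop; self-locking, it stays where left. Past 0.7 it bars the way in. Turning free takes 1.5 N at the knob, gripping up to 15 N.
- knob (a point): Centre of the upright black knob at the lever's end: radius 10 mm, between 37 and 67 mm over the table, 80 mm from the pivot. Below it the lever's flat wooden arm, 20 mm wide, lies 24 to 34 mm over the table. Pushing the knob sideways swings the lever.
- blank: Plain light wooden block, 70 wide (its x) by 160 long (its y) by 26 mm high, about 0.17 kg, loose on the table on the mouth side of the jig; either end may lead. Origin: centre of its underside. With its end at the stop, its centre is at x = 40 mm of the jig and its last 40 mm stick out of the mouth.
- pencil: Bystander: carpenter's pencil, 13 x 170 x 8, lying on the table, long axis its y. Origin: centre of its underside.
- dowel_rod: Bystander: wooden dowel, 16 diameter x 160 (its y), lying on the table. Origin: centre of its underside.
- offcut_small: Bystander: small dark wooden offcut 50 x 120 (its y) x 18 lying on the table. Origin: centre of its underside.
- square: Bystander: steel combination square, 76 x 300 (its y) x 20, lying on the table behind the work. Origin: centre of its underside.
- tape: Bystander: tape measure 38 x 92 (its y) x 66 standing on the table. Origin: centre of its underside.
- sanding_block: Bystander: cork sanding block 66 x 112 (its y) x 34 on the table. Origin: centre of its underside.
Not all that is in view belongs to the job. Leave any green look-alike of the blank alone.

How it is judged:
On the way, in this order (a step that is already met when the one before it is completed fails the run):
1. the blank's end is against the end stop, the lever still open (x of blank in the frame of jig above 0.037 m and value of joint cam_lever below 0.7 rad), for 0.2 s.
2. the cam has been swung round and grips the blank (value of joint cam_lever above 1.15 rad and contact force between cam_lever and blank above 5 N), for 0.2 s.
At the end, for the whole second after the job is handed in: The blank lies at rest flat in the jig, in line with the fence, its end within 3 mm of the end stop, and the cam lever has been left swung round (beyond 1.15 rad) with the cam pressing on the blank with more than 5 N (all of step 2 and x of blank in the frame of jig between 0.037 and 0.043 m and y of blank in the frame of jig between -0.005 and 0.005 m and angle between the y axis of blank and the x axis of jig, either way round below 0.05 rad and height (world z) of blank below 0.004 m and linear speed of blank below 0.01 m/s); the robot touches nothing.
It fails at once if the blank is lifted off the table (height (world z) of blank above 0.012 m).
It fails at once if the blank is tipped (angle between blank's own z axis and vertical above 0.2 rad).
It fails at once if another thing on the table is displaced (distance of any of pencil, dowel_rod, offcut_small, square, tape, sanding_block from where it was at the start of the episode above 0.02 m).
It also fails if it takes over 72 s, if anything falls off the work surface, if the arm or the gripper's body presses on something with over 40 N, if the wrist force passes 120 N, or if a joint passes its speed limit or range.

### The arm

A 7-joint arm with a two-finger parallel gripper is mounted at the origin on a cart in front of the work surface, level with it; the furniture and walls round the work are solid. World frame = base frame: x ahead of the robot, y to its left, z up, the work surface at z = 0. Lengths are in m, angles in rad, forces in N, time in s.
With the tool pointing down it reaches from about 0.35 to 0.9 m from the base axis. Payload 8.1 kg.
Tool frame: the origin (TCP) lies midway between the tips of the shut fingers; the grasp point (between the pads) lies 19 mm behind it; z points along the fingers, y is the line along which they close (so a half turn about z gives the same grasp; the last joint's range is limited). The gripper opens to 85 mm and grips with 20 to 120 N. Pads are 22 mm wide; open, the fingers measure 114 mm over their backs; the gripper's body (76 mm by 85 mm) begins 54 mm behind the grasp point. The pads swing forward as they close: fully open they stand 13 mm farther back than shut.
Start: joints at [-1.214, 0.434, 0.025, 1.573, -0.012, 1.134, -0.075], TCP at [0.277, 0.56, 0.231] pointing down, gripper open.
Joint ranges: [-2.62, 2.62], [-0.44, 2.09], [-1.27, 1.32], [0.08, 2.57], [-1.32, 4.46], [0.12, 2], [-2.74, 2.74]. Speed limits (rad/s): [2.22, 2.22, 3.01, 3.01, 3.14, 3.14, 3.14].

### API

Orientations are given as a unit quaternion [w, x, y, z].
In Python, from workcell import arm gives the robot as it stands.
- The arm moves only by the tool move_arm, never from a script. Its arguments are lists of equal length, an entry for each row: "rotation": the turn, a rotation vector about the tool's x, y, z each as a share of 8 degrees, from -1 to 1, a list of three; "dp": the shift along the tool's x, y, z each as a share of 0.02 m, from -1 to 1, a list of three; "jaw": the closure, from 0 (fully open) to 1 (shut). A call has 1 to 20 rows; each row shifts and turns the commanded pose from where the row before left it, along the tool's axes as they then stand; what a row does not reach is not made up. A row lasts 1/10 s, in which the tool goes at most 50 mm and 8.59 degrees, less where a joint would pass 70% of its speed; a pose out of reach is approached as far as the arm can. A call with a number of a shift or a turn outside -1 to 1 is refused whole. A call with a gripper value outside its range is refused whole. The fingers move at their own pace and stop on an object; "newtons" is the grip in N (left out, the last holds). Time passes only in rows, so rows that do not move let the fingers close. It gives the time, the measured TCP pose, the force, the opening and the grip force at its end, in the units of the state.
- arm.get_state(): the state, without advancing time (a new reading comes with each control period).
- arm.capture(name): name is "scene" or "top" or "wrist"; returns the picture (420x560x3 uint8, red, green, blue); there is no depth.
- arm.get_calibration(name): a dict with "camera_matrix" (3x3 intrinsics, pixels), "extrinsics" (4x4, takes a point from camera to world coordinates); the wrist camera has in their place "tool_from_camera" (4x4, takes a point from camera to tool coordinates, whose origin is the TCP and whose axes are the flange's). Camera axes: x right, y up, looking along -z (the intrinsics and any distortion apply to the point x, -y, -z); pixel columns grow to the right and rows downward; lengths in m; the calibration is good to about 2 mm. A picture is of the moment at which its call begins: read the wrist's pose just before it. get_calibration takes no time and is no camera call.
- arm.sign_off(): hands the job in; it is judged then, once.
The state is a dict: "clock": time; "joint_positions": joint angles; "joint_velocities": joint speeds; "tau": joint torques, N m; "tcp_pos": TCP position; "ee_rot": TCP orientation; "ft_force": force on the tool from outside, world axes, zero at the start; "wrist_torque": the same for the moment, N m; "width": opening from 0.0 (shut) to 1.0 (fully open); "grasp_force": force on a finger pad.
Only numpy, scipy, OpenCV 4.12 (cv2) and the standard library are available. Lean on these libraries where they do the work, as an engineer would, in place of code of your own. Each camera call takes 0.05 s, during which the arm holds its last target. There are 200 camera calls.

## Working session

There is one attempt and no reset: what is moved stays moved. The work goes in short steps, Python scripts to look and compute and a tool call to move; the robot and the scene stay as the last step left them, time stands still between calls to the robot, and variables do not carry over. Pictures are saved under pics/ and viewed, at most 10 in all, crops included, and the job is handed in when it is done.

Besides the shell and the picture viewer there is one more tool, called after ">>>" by a JSON object that holds its "method" and its "body", one argument or row to a line. move_arm: Moves the arm, as the interface text tells. Shift numbers are shares of 0.02 m and turn numbers shares of 8 degrees, none past 1 either way. Its arguments: {"type":"object","properties":{"rotation":{"type":"array","items":{"type":"array","items":{"type":"number"}}},"dp":{"type":"array","items":{"type":"array","items":{"type":"number"}}},"jaw":{"type":"array","items":{"type":"number"}},"newtons":{"type":"number"}},"required":["rotation","dp","jaw"]}

```bash
mkdir -p pics; ls
python3 - <<'E'
from workcell import arm
import cv2,numpy as np
for n in("scene","top"):
    im=arm.capture(n); cv2.imwrite(f"pics/{n}0.png",im[:,:,::-1])
    c=arm.get_calibration(n); print(n,{k:np.round(v,4).tolist() if not isinstance(v,str) else v for k,v in c.items()})
s=arm.get_state();print(s["tcp_pos"],s["ee_rot"],s["clock"])
E
```

```text
pics
scene {'camera_matrix': [[494.9886, 0.0, 272.7879], [0.0, 494.9886, 213.6688], [0.0, 0.0, 1.0]], 'extrinsics': [[0.7318, 0.3047, -0.6096, -0.2171], [-0.6814, 0.338, -0.6492, -0.8863], [0.0083, 0.8905, 0.455, 0.6373], [0.0, 0.0, 0.0, 1.0]]}
top {'camera_matrix': [[441.3562, 0.0, 275.4059], [0.0, 441.3562, 209.7608], [0.0, 0.0, 1.0]], 'extrinsics': [[-0.0055, 0.9891, -0.1474, 0.3566], [-1.0, -0.0042, 0.0091, -0.0516], [0.0083, 0.1475, 0.989, 1.2579], [0.0, 0.0, 0.0, 1.0]]}
[0.27720001 0.55966457 0.23060968] [-1.03422103e-04  2.27922855e-01  9.73678942e-01 -6.92379634e-04] 0.1
```

View pics/top0.png

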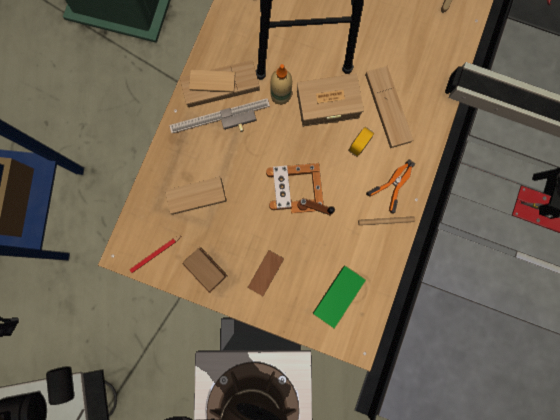

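View pics/scene0.png

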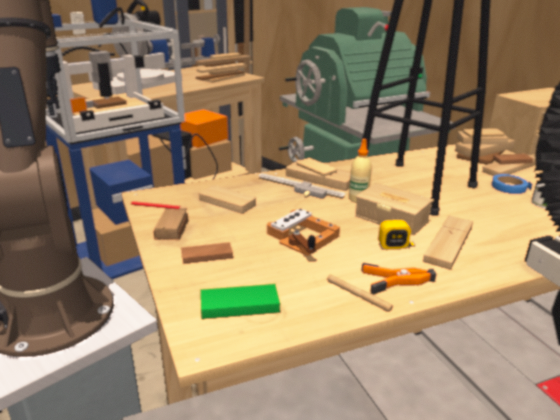

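The candidates in the top view are the light block at (197,195), which lies alone in front of the jig mouth at (270,187), the light boards at (225,80) and (388,105) behind, and the green block at (340,297). The first fits the description. I'll confirm it with one enlarged crop.

Run:
```python
from workcell import arm
import cv2
im=arm.capture("top")[150:230,150:350]
cv2.imwrite("pics/crop1.png",cv2.resize(im,None,fx=4,fy=4,interpolation=cv2.INTER_CUBIC)[:,:,::-1])
```

```text
(no output)
```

View pics/crop1.png

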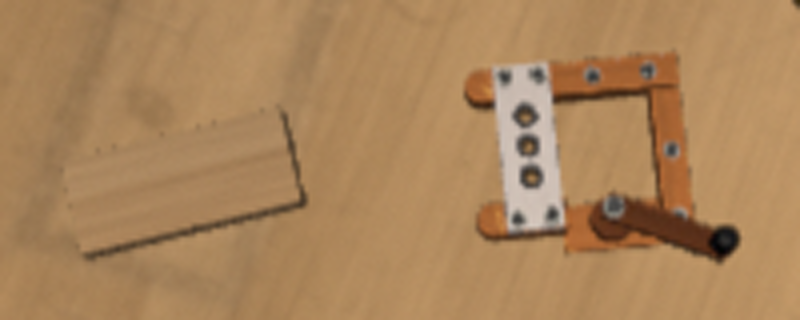

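The crop shows the blank (top corners at crop (65,170), (280,110), (303,203), (85,254)), a plain light block alone in front of the mouth. The drill plate is at (495..565, 62..233), the pivot at (613,205) and the knob at (725,238), with the lever open.

```bash
cat > h.py <<'E'
from workcell import arm
import numpy as np
def unproj(n,px,z):
    c=arm.get_calibration(n);K=np.array(c["camera_matrix"]);E=np.array(c["extrinsics"])
    d=np.linalg.inv(K)@[px[0],px[1],1]; d=E[:3,:3]@[d[0],-d[1],-d[2]]
    return E[:3,3]+d*(z-E[2,3])/d[2]
def crop(p,z): return unproj("top",(p[0]/4+150-.4,p[1]/4+150-.4),z)[:2]
E
python3 - <<'E'
from h import *
B=np.array([crop(p,.026) for p in[(65,170),(280,110),(303,203),(85,254)]])
P=np.array([crop(p,.043) for p in[(495,67),(550,62),(565,230),(510,233)]])
print("blank",B.round(3).tolist(),B.mean(0),[np.linalg.norm(B[i]-B[i-1]).round(3) for i in range(4)])
d=(B[1]+B[2]-B[0]-B[3]);print("blank dir",np.degrees(np.arctan2(d[1],d[0])))
print("plate",P.round(3).tolist(),P.mean(0),[np.linalg.norm(P[i]-P[i-1]).round(3) for i in range(4)])
ey=P[0]+P[1]-P[2]-P[3]; ay=np.arctan2(ey[1],ey[0])
f=crop((470,90),.029);f2=crop((678,53),.029)
top=[crop(p,.029) for p in[(490,70),(678,53)]];dt=top[1]-top[0]
inn=[crop(p,.029) for p in[(562,97),(650,92)]]
piv=crop((613,205),.042);kn=crop((725,238),.067);st=crop((650,92),.024);
print("jig x dir: plate",np.degrees(ay)-90,"fence",np.degrees(np.arctan2(dt[1],dt[0])))
print("piv",piv,"knob",kn,np.linalg.norm(kn-piv),"fence corner",f2,"noses",crop((466,88),.02),crop((478,222),.02))
for a in(ay-np.pi/2,np.arctan2(dt[1],dt[0])):
    x=np.array([np.cos(a),np.sin(a)]);y=np.array([-x[1],x[0]])
    print("origin est plate",P.mean(0)-.029*x,"piv",piv-.085*x+.048*y,"corner",f2-.142*x-.0605*y)
E
```

```text
blank [[0.592, 0.247], [0.635, 0.096], [0.568, 0.079], [0.532, 0.231]] [0.58167951 0.16324747] [np.float64(0.062), np.float64(0.158), np.float64(0.069), np.float64(0.157)]
blank dir -75.50699079959627
plate [[0.662, -0.058], [0.665, -0.096], [0.545, -0.106], [0.543, -0.067]] [ 0.60369235 -0.08178559] [np.float64(0.119), np.float64(0.039), np.float64(0.121), np.float64(0.038)]
jig x dir: plate -85.40316198262462 fence -84.89538662479374
piv [ 0.56266349 -0.13953697] knob [ 0.53526264 -0.21392145] 0.07927078492922371 fence corner [ 0.6749987  -0.18864291] noses [ 0.65201747 -0.03676079] [ 0.55454245 -0.0450485 ]
origin est plate [ 0.60136818 -0.05287887] piv [ 0.60369685 -0.05096348] corner [ 0.60331287 -0.05194839]
origin est plate [ 0.60111209 -0.0529006 ] piv [ 0.60291028 -0.05060331] corner [ 0.60210427 -0.05258905]
```

>>> {"method": "move_arm", "body": {
  "rotation": [
    [0, 0, 0.92],
    [0, 0, 0.92],
    [0, 0, 0.92],
    [0, 0, 0.92],
    [0, 0, 0.92],
    [0, 0, 0.92],
    [0, 0, 0.92],
    [0, 0, 0.92],
    [0, 0, 0],
    [0, 0, 0],
    [0, 0, 0],
    [0, 0, 0],
    [0, 0, 0],
    [0, 0, 0],
    [0, 0, 0],
    [0, 0, 0],
    [0, 0, 0],
    [0, 0, 0],
    [0, 0, 0],
    [0, 0, 0]
  ],
  "dp": [
    [0, 0, 0],
    [0, 0, 0],
    [0, 0, 0],
    [0, 0, 0],
    [0, 0, 0],
    [0, 0, 0],
    [0, 0, 0],
    [0, 0, 0],
    [-0.9, 0.9, 0.2],
    [-0.9, 0.9, 0.2],
    [-0.9, 0.9, 0.2],
    [-0.9, 0.9, 0.2],
    [-0.9, 0.9, 0.2],
    [-0.9, 0.9, 0.2],
    [-0.9, 0.9, 0.2],
    [-0.9, 0.9, 0.2],
    [-0.9, 0.9, 0.2],
    [-0.9, 0.9, 0.2],
    [-0.9, 0.9, 0.2],
    [-0.9, 0.9, 0.2]
  ],
  "jaw": [0.5, 0.5, 0.5, 0.5, 0.5, 0.5, 0.5, 0.5, 0.5, 0.5, 0.5, 0.5, 0.5, 0.5, 0.5, 0.5, 0.5, 0.5, 0.5, 0.5]
}}

```text
clock: 2.15
tcp_pos: [0.5111, 0.362, 0.1829]
ee_rot: [-0.0, 0.677, 0.736, -0.0]
ft_force: [0.7, 0.9, 0.6]
width: 0.498
grasp_force: 0.0
```

```bash
cat >> h.py <<'E'
a=np.radians(-85.1);O=np.array([.6025,-.052]);X=np.array([np.cos(a),np.sin(a)]);Y=np.array([-X[1],X[0]])
def J(w): w=np.asarray(w)[:2]-O; return np.array([w@X,w@Y])
def W(x,y): return O+x*X+y*Y
from scipy.spatial.transform import Rotation as R
def st():
    s=arm.get_state();q=s["ee_rot"];r=R.from_quat([q[1],q[2],q[3],q[0]])
    m=r.as_matrix();print("t",s["clock"],"tcp",s["tcp_pos"].round(4),"jig",J(s["tcp_pos"]).round(4),"ytool-jigY deg",(np.degrees(np.arctan2(m[1,1],m[0,1]))-4.9).round(2),"zax",m[:,2].round(3),"F",np.round(s["ft_force"],1),"w",s["width"])
    return s,m
def to(x,y,z):
    s,m=st();d=np.r_[W(x,y),z]-s["tcp_pos"];print("units of dp:",(m.T@d/.02).round(2))
E
python3 -c "
from h import *
to(-.335,-.012,.006)"
```

```text
t 2.15 tcp [0.5111 0.362  0.1829] jig [-0.4203 -0.0557] ytool-jigY deg -0.12 zax [-0. -0. -1.] F [0.7 0.9 0.6] w 0.49794622769212743
units of dp: [-4.26  2.2   8.85]
```

>>> {"method": "move_arm", "body": {
  "rotation": [
    [0, 0, 0],
    [0, 0, 0],
    [0, 0, 0],
    [0, 0, 0],
    [0, 0, 0],
    [0, 0, 0],
    [0, 0, 0],
    [0, 0, 0],
    [0, 0, 0],
    [0, 0, 0],
    [0, 0, 0]
  ],
  "dp": [
    [-0.85, 0.44, 0.6],
    [-0.85, 0.44, 0.6],
    [-0.85, 0.44, 0.6],
    [-0.85, 0.44, 0.6],
    [-0.85, 0.44, 0.6],
    [0, 0, 1],
    [0, 0, 1],
    [0, 0, 1],
    [0, 0, 1],
    [0, 0, 1],
    [0, 0, 0.8]
  ],
  "jaw": [0.5, 0.5, 0.5, 0.5, 0.5, 0.5, 0.5, 0.5, 0.5, 0.5, 0.5]
}}

```text
clock: 3.25
tcp_pos: [0.561, 0.2816, 0.0059]
ee_rot: [-0.0, 0.677, 0.736, -0.001]
ft_force: [0.4, -0.2, 0.1]
width: 0.501
grasp_force: 0.0
```

>>> {"method": "move_arm", "body": {
  "rotation": [
    [0, 0, 0],
    [0, 0, 0],
    [0, 0, 0],
    [0, 0, 0],
    [0, 0, 0],
    [0, 0, 0],
    [0, 0, 0],
    [0, 0, 0],
    [0, 0, 0],
    [0, 0, 0],
    [0, 0, 0],
    [0, 0, 0]
  ],
  "dp": [
    [0, 0, 0],
    [0, 0, 0],
    [-0.3, 0, 0],
    [-0.3, 0, 0],
    [-0.3, 0, 0],
    [-0.3, 0, 0],
    [-0.3, 0, 0],
    [-0.3, 0, 0],
    [-0.3, 0, 0],
    [-0.3, 0, 0],
    [-0.3, 0, 0],
    [-0.3, 0, 0]
  ],
  "jaw": [0.5, 0.5, 0.5, 0.5, 0.5, 0.5, 0.5, 0.5, 0.5, 0.5, 0.5, 0.5]
}}

```text
clock: 4.45
tcp_pos: [0.5665, 0.2215, 0.0073]
ee_rot: [-0.0, 0.677, 0.736, 0.0]
ft_force: [1.0, 1.5, 0.8]
width: 0.5
grasp_force: 0.7
```

Run:
```python
from h import *
import cv2
st()
im=arm.capture("top")[150:230,150:350]
cv2.imwrite("pics/crop2.png",cv2.resize(im,None,fx=4,fy=4,interpolation=cv2.INTER_CUBIC)[:,:,::-1])
```

```text
t 4.45 tcp [0.5665 0.2215 0.0073] jig [-0.2756 -0.0125] ytool-jigY deg -0.13 zax [ 0.  0. -1.] F [1.  1.5 0.8] w 0.5004682207535198
```

View pics/crop2.png

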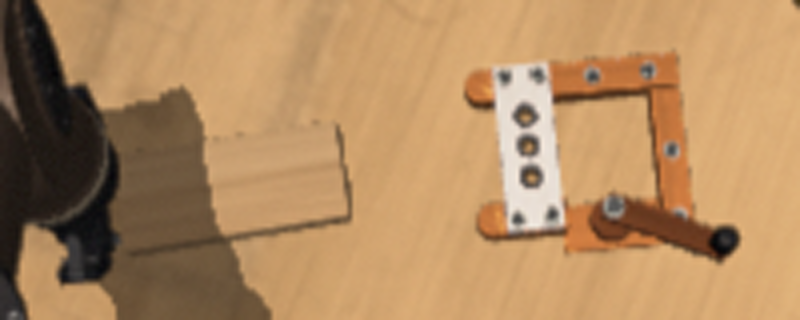

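The blank is now nearly in line with the jig. Its leading top corners are at crop (337,125) and (350,217).

Run:
```python
from h import *
A,B,C=[J(crop(p,.026)) for p in[(337,125),(350,217),(140,250)]]
print(A,B,C,(A+B)/2,np.degrees(np.arctan2(*(B-C)[::-1])),np.degrees(np.arctan2(-(A-B)[0],(A-B)[1])))
```

```text
[-0.10483195  0.03049239] [-0.10080519 -0.03648853] [-0.24973302 -0.04672448] [-0.10281857 -0.00299807] 3.931807819951011 3.440371145058477
```

>>> {"method": "move_arm", "body": {
  "rotation": [
    [0, 0, 0],
    [0, 0, 0],
    [0, 0, 0],
    [0, 0, 0],
    [0, 0, 0],
    [0, 0, 0],
    [0, 0, 0],
    [0, 0, 0],
    [0, 0, 0],
    [0, 0, 0]
  ],
  "dp": [
    [-0.3, 0, 0],
    [-0.3, 0, 0],
    [-0.3, 0, 0],
    [-0.3, 0.07, 0],
    [-0.3, 0.08, 0],
    [-0.3, 0.08, 0],
    [-0.3, 0.08, 0],
    [-0.3, 0.08, 0],
    [-0.3, 0.08, 0],
    [-0.3, 0.08, 0]
  ],
  "jaw": [0.5, 0.5, 0.5, 0.5, 0.5, 0.5, 0.5, 0.5, 0.5, 0.5]
}}

```text
clock: 5.5
tcp_pos: [0.5826, 0.1626, 0.0073]
ee_rot: [0.0, 0.677, 0.736, -0.0]
ft_force: [-0.8, 0.4, 0.1]
width: 0.496
grasp_force: 0.5
```

Run:
```python
from h import *
import cv2
st()
im=arm.capture("top")[150:230,150:350]
cv2.imwrite("pics/crop3.png",cv2.resize(im,None,fx=4,fy=4,interpolation=cv2.INTER_CUBIC)[:,:,::-1])
```

```text
t 5.5 tcp [0.5826 0.1626 0.0073] jig [-0.2155 -0.0015] ytool-jigY deg -0.13 zax [ 0. -0. -1.] F [-0.8  0.4  0.1] w 0.49616715971208386
```

View pics/crop3.png

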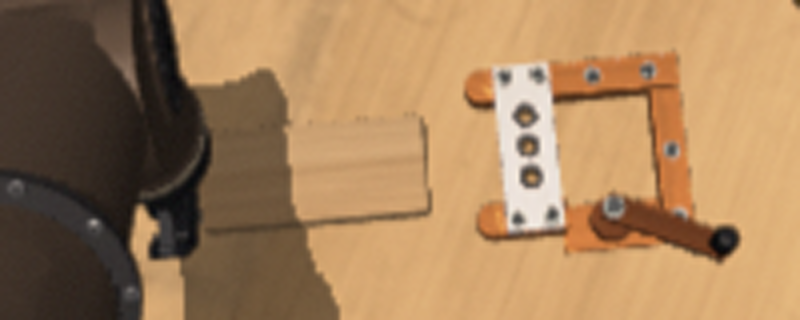

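The blank is now parallel to the jig. Its leading corners are at crop (424,118) and (429,212), about 45 mm short of the noses.

Run:
```python
from h import *
A,B,C=[J(crop(p,.026)) for p in[(424,118),(429,212),(210,229)]]
print(A,B,C,(A+B)/2,np.degrees(np.arctan2(*(B-C)[::-1])),np.degrees(np.arctan2(-(A-B)[0],(A-B)[1])))
```

```text
[-0.04273449  0.03005266] [-0.04493724 -0.03791453] [-0.19974135 -0.03620381] [-0.04383586 -0.00393094] -0.6331415544673813 -1.8562508480951998
```

>>> {"method": "move_arm", "body": {
  "rotation": [
    [0, 0, -0.1],
    [0, 0, -0.1],
    [0, 0, 0],
    [0, 0, 0],
    [0, 0, 0],
    [0, 0, 0],
    [0, 0, 0],
    [0, 0, 0],
    [0, 0, 0],
    [0, 0, 0],
    [0, 0, 0]
  ],
  "dp": [
    [-0.25, 0.04, 0],
    [-0.25, 0.04, 0],
    [-0.25, 0.04, 0],
    [-0.25, 0.04, 0],
    [-0.25, 0.04, 0],
    [-0.25, 0, 0],
    [-0.25, 0, 0],
    [-0.25, 0, 0],
    [-0.25, 0, 0],
    [-0.25, 0, 0],
    [-0.25, 0, 0]
  ],
  "jaw": [0.5, 0.5, 0.5, 0.5, 0.5, 0.5, 0.5, 0.5, 0.5, 0.5, 0.5]
}}

```text
clock: 6.65
tcp_pos: [0.5887, 0.1253, 0.0075]
ee_rot: [-0.007, 0.662, 0.749, 0.005]
ft_force: [-14.5, 52.0, 6.2]
width: 0.498
grasp_force: 26.8
```

Run:
```python
from h import *
import cv2
st()
im=arm.capture("top")[150:230,150:350]
cv2.imwrite("pics/crop4.png",cv2.resize(im,None,fx=4,fy=4,interpolation=cv2.INTER_CUBIC)[:,:,::-1])
```

```text
t 6.65 tcp [0.5887 0.1253 0.0075] jig [-0.1778  0.0014] ytool-jigY deg 2.17 zax [-0.005  0.017 -1.   ] F [-14.5  52.    6.2] w 0.4980472315616569
```

View pics/crop4.png

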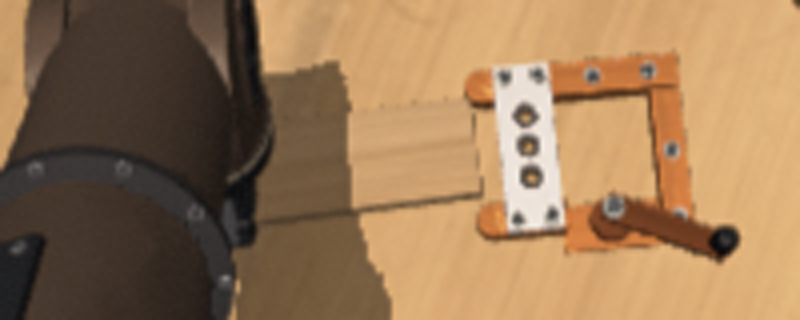

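It is jammed. The leading upper corner at crop (472,100) sits on the fence nose at (480,90), so the blank is a few mm too far toward +y. I'll back off and measure the offset.

>>> {"method": "move_arm", "body": {
  "rotation": [
    [0, 0, 0],
    [0, 0, 0],
    [0, 0, 0]
  ],
  "dp": [
    [0.8, 0, 0],
    [0.3, 0, 0],
    [0, 0, 0]
  ],
  "jaw": [0.5, 0.5, 0.5]
}}

```text
clock: 7.0
tcp_pos: [0.59, 0.1306, 0.0073]
ee_rot: [0.0, 0.666, 0.746, -0.0]
ft_force: [0.5, 0.1, -0.7]
width: 0.497
grasp_force: 0.0
```

Run:
```python
from h import *
A,B,C=[J(crop(p,.026)) for p in[(472,100),(481,194),(260,222)]]
print(A,B,C,(A+B)/2,np.degrees(np.arctan2(*(B-C)[::-1])))
print("noses (z.029)",J(crop((480,106),.029)),J(crop((490,201),.029)), "inner fence/guide",J(crop((562,97),.029)),J(crop((650,91),.029)))
st()
```

```text
[-0.0075092   0.04008405] [-0.00717434 -0.02833545] [-0.16430816 -0.03437034] [-0.00734177  0.0058743 ] 2.199421970151637
noses (z.029) [-0.00225763  0.03453044] [-0.0013266  -0.03442851] inner fence/guide [0.05652635 0.03586437] [0.1194887 0.0346402]
t 7.0 tcp [0.59   0.1306 0.0073] jig [-0.183   0.0031] ytool-jigY deg 1.51 zax [ 0.    -0.001 -1.   ] F [ 0.5  0.1 -0.7] w 0.4973462225978399
```

>>> {"method": "move_arm", "body": {
  "rotation": [
    [0, 0, 0.19],
    [0, 0, 0],
    [0, 0, 0],
    [0, 0, 0],
    [0, 0, 0],
    [0, 0, 0],
    [0, 0, 0],
    [0, 0, 0],
    [0, 0, 0],
    [0, 0, 0],
    [0, 0, 0],
    [0, 0, 0],
    [0, 0, 0]
  ],
  "dp": [
    [0.3, 0, 0],
    [0, 0, -1],
    [0, 0, -1],
    [0, 0, -0.5],
    [-0.9, 0, 0],
    [-1, 0, 0],
    [-1, 0, 0],
    [-1, 0, 0],
    [-1, 0, 0],
    [-1, 0, 0],
    [-1, -0.15, 0],
    [0, 0, 0],
    [0, 0, 0]
  ],
  "jaw": [0.5, 0.5, 0, 0, 0, 0, 0, 0, 0, 0, 0, 0, 0]
}}

```text
clock: 8.3
tcp_pos: [0.5973, -0.0027, 0.0567]
ee_rot: [-0.0, 0.678, 0.735, -0.001]
ft_force: [0.3, 0.9, 0.7]
width: 0.999
grasp_force: 0.0
```

```bash
python3 -c "
from h import *
to(-.05,0,.0)"
```

```text
t 8.3 tcp [ 0.5973 -0.0027  0.0567] jig [-0.0496 -0.0009] ytool-jigY deg -0.2 zax [-0.001 -0.    -1.   ] F [0.3 0.9 0.7] w 0.998820792121784
units of dp: [0.02 0.05 2.83]
```

>>> {"method": "move_arm", "body": {
  "rotation": [
    [0, 0, 0],
    [0, 0, 0],
    [0, 0, 0],
    [0, 0, 0],
    [0, 0, 0],
    [0, 0, 0],
    [0, 0, 0],
    [0, 0, 0],
    [0, 0, 0],
    [0, 0, 0],
    [0, 0, 0],
    [0, 0, 0]
  ],
  "dp": [
    [0, 0.2, 0],
    [0, 0, 0.5],
    [0, 0, 0.5],
    [0, 0, 0.5],
    [0, 0, 0.5],
    [0, 0, 0.4],
    [0, 0, 0.4],
    [0, -0.08, 0],
    [0, -0.08, 0],
    [0, 0, 0],
    [0, 0, 0],
    [0, 0, 0]
  ],
  "jaw": [0, 0, 0, 0, 0, 0, 0, 0, 0, 0.05, 0.1, 0.14]
}}

```text
clock: 9.5
tcp_pos: [0.5994, -0.001, 0.0019]
ee_rot: [0.001, 0.677, 0.736, 0.001]
ft_force: [1.0, -0.0, 1.0]
width: 0.856
grasp_force: 0.5
```

Run:
```python
from h import *
import cv2
st()
im=arm.capture("scene")
cv2.imwrite("pics/s5.png",cv2.resize(im[170:280,170:370],None,fx=4,fy=4,interpolation=cv2.INTER_CUBIC)[:,:,::-1])
```

```text
t 9.5 tcp [ 0.5994 -0.001   0.0019] jig [-0.0511  0.0013] ytool-jigY deg -0.05 zax [ 0.002  0.    -1.   ] F [ 1. -0.  1.] w 0.8564032280195913
```

View pics/s5.png

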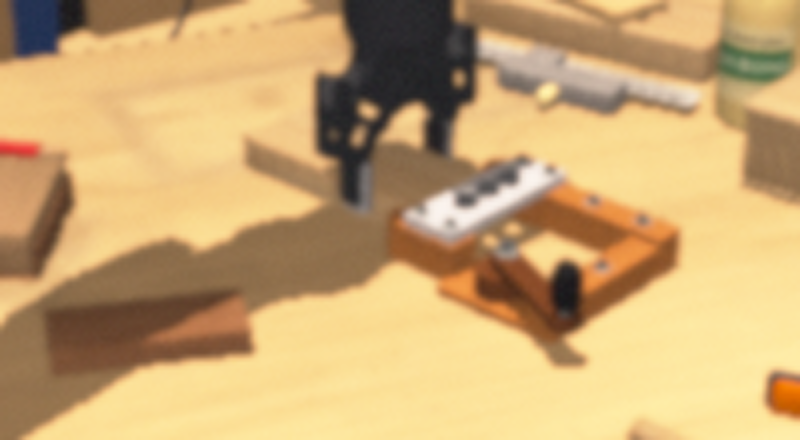

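The fingers straddle the blank's sides ahead of the mouth and have squared it to the centreline. Next I'll nudge 1.5 mm, open, and go back behind the rear end.

>>> {"method": "move_arm", "body": {
  "rotation": [
    [0, 0, 0],
    [0, 0, 0],
    [0, 0, 0],
    [0, 0, 0],
    [0, 0, 0],
    [0, 0, 0],
    [0, 0, 0],
    [0, 0, 0],
    [0, 0, 0],
    [0, 0, 0],
    [0, 0, 0],
    [0, 0, 0],
    [0, 0, 0],
    [0, 0, 0],
    [0, 0, 0],
    [0, 0, 0],
    [0, 0, 0],
    [0, 0, 0],
    [0, 0, 0]
  ],
  "dp": [
    [0, -0.08, 0],
    [0, 0, 0],
    [0, 0, 0],
    [0, 0, 0],
    [0, 0, -0.7],
    [0, 0, -1],
    [0, 0, -1],
    [1, 0, 0],
    [1, 0, 0],
    [1, 0, 0],
    [1, 0, 0],
    [1, 0, 0],
    [1, 0, 0],
    [1, 0, 0],
    [0.5, 0, 0],
    [0, 0, 0.9],
    [0, 0, 0.9],
    [0, 0, 0.6],
    [0, 0, 0]
  ],
  "jaw": [0.15, 0.15, 0, 0, 0, 0, 0, 0, 0.5, 0.5, 0.5, 0.5, 0.5, 0.5, 0.5, 0.5, 0.5, 0.5, 0.5]
}}

```text
clock: 11.45
tcp_pos: [0.5834, 0.1475, 0.0061]
ee_rot: [-0.001, 0.677, 0.736, -0.001]
ft_force: [0.8, 0.5, 0.6]
width: 0.499
grasp_force: 0.0
```

```bash
python3 -c "
from h import *
to(-.12,0,.007)"
```

```text
t 11.45 tcp [0.5834 0.1475 0.0061] jig [-0.2004 -0.002 ] ytool-jigY deg -0.08 zax [-0.003 -0.001 -1.   ] F [0.8 0.5 0.6] w 0.499466787445812
units of dp: [-4.02  0.11 -0.04]
```

>>> {"method": "move_arm", "body": {
  "rotation": [
    [0, 0, 0],
    [0, 0, 0],
    [0, 0, 0],
    [0, 0, 0],
    [0, 0, 0],
    [0, 0, 0],
    [0, 0, 0],
    [0, 0, 0],
    [0, 0, 0],
    [0, 0, 0]
  ],
  "dp": [
    [-0.2, 0.05, 0],
    [-0.2, 0.05, 0],
    [-0.2, 0, 0],
    [-0.2, 0, 0],
    [-0.2, 0, 0],
    [-0.2, 0, 0],
    [-0.2, 0, 0],
    [-0.2, 0, 0],
    [-0.2, 0, 0],
    [-0.2, 0, 0]
  ],
  "jaw": [0.5, 0.5, 0.5, 0.5, 0.5, 0.5, 0.5, 0.5, 0.5, 0.5]
}}

```text
clock: 12.45
tcp_pos: [0.5899, 0.1084, 0.0073]
ee_rot: [-0.0, 0.676, 0.736, 0.0]
ft_force: [-0.2, 1.0, 1.9]
width: 0.498
grasp_force: 0.8
```

>>> {"method": "move_arm", "body": {
  "rotation": [
    [0, 0, 0],
    [0, 0, 0],
    [0, 0, 0],
    [0, 0, 0],
    [0, 0, 0],
    [0, 0, 0],
    [0, 0, 0],
    [0, 0, 0]
  ],
  "dp": [
    [-0.2, 0, 0],
    [-0.2, 0, 0],
    [-0.2, 0, 0],
    [-0.2, 0, 0],
    [-0.2, 0, 0],
    [-0.2, 0, 0],
    [-0.2, 0, 0],
    [-0.2, 0, 0]
  ],
  "jaw": [0.5, 0.5, 0.5, 0.5, 0.5, 0.5, 0.5, 0.5]
}}

```text
clock: 13.25
tcp_pos: [0.5925, 0.0764, 0.0073]
ee_rot: [-0.0, 0.677, 0.736, 0.0]
ft_force: [0.3, 2.0, 1.5]
width: 0.501
grasp_force: 0.8
```

```bash
python3 -c "
from h import *
to(-.051,0,.007)"
```

```text
t 13.25 tcp [0.5925 0.0764 0.0073] jig [-0.1288  0.001 ] ytool-jigY deg -0.05 zax [-0.  0. -1.] F [0.3 2.  1.5] w 0.5008132265066941
units of dp: [-3.89 -0.05  0.02]
```

>>> {"method": "move_arm", "body": {
  "rotation": [
    [0, 0, 0],
    [0, 0, 0],
    [0, 0, 0],
    [0, 0, 0],
    [0, 0, 0],
    [0, 0, 0],
    [0, 0, 0],
    [0, 0, 0],
    [0, 0, 0],
    [0, 0, 0],
    [0, 0, 0],
    [0, 0, 0],
    [0, 0, 0]
  ],
  "dp": [
    [-0.25, 0, 0],
    [-0.25, 0, 0],
    [-0.25, 0, 0],
    [-0.25, 0, 0],
    [-0.25, 0, 0],
    [-0.25, 0, 0],
    [-0.25, 0, 0],
    [-0.25, 0, 0],
    [-0.25, 0, 0],
    [-0.25, 0, 0],
    [-0.25, 0, 0],
    [-0.25, 0, 0],
    [-0.25, 0, 0]
  ],
  "jaw": [0.5, 0.5, 0.5, 0.5, 0.5, 0.5, 0.5, 0.5, 0.5, 0.5, 0.5, 0.5, 0.5]
}}

```text
clock: 14.55
tcp_pos: [0.598, 0.0115, 0.0073]
ee_rot: [-0.0, 0.677, 0.736, 0.0]
ft_force: [0.4, 1.3, 1.3]
width: 0.498
grasp_force: 0.6
```

>>> {"method": "move_arm", "body": {
  "rotation": [
    [0, 0, 0],
    [0, 0, 0],
    [0, 0, 0],
    [0, 0, 0]
  ],
  "dp": [
    [-0.15, 0, 0],
    [-0.15, 0, 0],
    [-0.15, 0, 0],
    [-0.1, 0, 0]
  ],
  "jaw": [0.5, 0.5, 0.5, 0.5]
}}

```text
clock: 14.95
tcp_pos: [0.5989, 0.0007, 0.0073]
ee_rot: [0.0, 0.677, 0.736, -0.0]
ft_force: [-0.2, 1.2, 1.0]
width: 0.499
grasp_force: 0.6
```

```bash
python3 -c "
from h import *
to(-.051,0,.007)"
```

```text
t 14.95 tcp [0.5989 0.0007 0.0073] jig [-0.0528  0.0009] ytool-jigY deg -0.05 zax [-0. -0. -1.] F [-0.2  1.2  1. ] w 0.498575538318796
units of dp: [-0.09 -0.05  0.01]
```

>>> {"method": "move_arm", "body": {
  "rotation": [
    [0, 0, 0],
    [0, 0, 0],
    [0, 0, 0],
    [0, 0, 0]
  ],
  "dp": [
    [-0.1, 0, 0],
    [-0.1, 0, 0],
    [-0.05, 0, 0],
    [0, 0, 0]
  ],
  "jaw": [0.5, 0.5, 0.5, 0.5]
}}

```text
clock: 15.35
tcp_pos: [0.599, -0.0013, 0.0073]
ee_rot: [-0.001, 0.676, 0.737, 0.001]
ft_force: [-0.6, 7.8, 3.5]
width: 0.5
grasp_force: 4.1
```

The blank is against the stop: the force is rising, and TCP jig x = -0.051 as expected. I'll seat it a bit more, back off, shut the fingers and raise.

>>> {"method": "move_arm", "body": {
  "rotation": [
    [0, 0, 0],
    [0, 0, 0],
    [0, 0, 0],
    [0, 0, 0],
    [0, 0, 0],
    [0, 0, 0],
    [0, 0, 0],
    [0, 0, 0],
    [0, 0, 0],
    [0, 0, 0]
  ],
  "dp": [
    [-0.1, 0, 0],
    [0, 0, 0],
    [0, 0, 0],
    [0.5, 0, 0],
    [0.5, 0, 0],
    [0, 0, -1],
    [0, 0, -1],
    [0, 0, -1],
    [0, 0, -1],
    [0, 0, -1]
  ],
  "jaw": [0.5, 0.5, 0.5, 0.5, 0.5, 0.5, 1, 1, 1, 1]
}}

```text
clock: 16.35
tcp_pos: [0.5977, 0.0139, 0.1081]
ee_rot: [0.0, 0.677, 0.736, -0.0]
ft_force: [1.0, 0.4, 0.1]
width: 0.001
grasp_force: 0.0
```

```bash
cat >> h.py <<'E'
def lever(phi,r,off=0.):
    th=-(np.radians(20)+phi);t=np.array([np.sin(th),-np.cos(th)]);u=np.array([np.cos(th),np.sin(th)])
    return np.array([.085,-.048])+(.08+off)*u-r*t, np.degrees(th)-90
def plan(phi,r,z):
    s,m=st();p,ang=lever(phi,r);yaw=ang-85.1      # wanted world heading of tool x
    cur=np.degrees(np.arctan2(m[1,0],m[0,0]));d=(yaw-cur+180)%360-180
    mm=R.from_euler('z',d,degrees=True).as_matrix()@m
    w=np.r_[W(*p),z]-s["tcp_pos"]
    print("rot z units",round(-d/8,2),"then dp (new axes)",(mm.T@w/.02).round(2),"dp (old axes)",(m.T@w/.02).round(2),"j7",s["joint_positions"].round(2))
E
python3 -c "
from h import *
plan(.09,.033,.1)"
```

```text
t 16.35 tcp [0.5977 0.0139 0.1081] jig [-0.066   0.0009] ytool-jigY deg -0.06 zax [ 0.    -0.001 -1.   ] F [1.  0.4 0.1] w 0.0008589187484472981
rot z units -8.11 then dp (new axes) [ -2.65 -11.87   0.41] dp (old axes) [-11.88  -2.64   0.41] j7 [-0.29  0.52  0.25  1.79 -0.17  0.85  0.13]
```

>>> {"method": "move_arm", "body": {
  "rotation": [
    [0, 0, 0],
    [0, 0, 0],
    [0, 0, 0],
    [0, 0, 0],
    [0, 0, 0],
    [0, 0, 0],
    [0, 0, 0],
    [0, 0, 0],
    [0, 0, 0],
    [0, 0, 0],
    [0, 0, 0],
    [0, 0, 0],
    [0, 0, -1],
    [0, 0, -1],
    [0, 0, -1],
    [0, 0, -1],
    [0, 0, -1],
    [0, 0, -1],
    [0, 0, -1],
    [0, 0, -1]
  ],
  "dp": [
    [-0.99, -0.22, 0],
    [-0.99, -0.22, 0],
    [-0.99, -0.22, 0],
    [-0.99, -0.22, 0],
    [-0.99, -0.22, 0],
    [-0.99, -0.22, 0],
    [-0.99, -0.22, 0],
    [-0.99, -0.22, 0],
    [-0.99, -0.22, 0],
    [-0.99, -0.22, 0],
    [-0.99, -0.22, 0],
    [-0.99, -0.22, 0],
    [0, 0, 0],
    [0, 0, 0],
    [0, 0, 0],
    [0, 0, 0],
    [0, 0, 0],
    [0, 0, 0],
    [0, 0, 0],
    [0, 0, 0]
  ],
  "jaw": [1, 1, 1, 1, 1, 1, 1, 1, 1, 1, 1, 1, 1, 1, 1, 1, 1, 1, 1, 1]
}}

```text
clock: 18.35
tcp_pos: [0.5652, -0.2274, 0.1071]
ee_rot: [-0.0, 0.181, 0.984, -0.0]
ft_force: [-0.9, 0.0, -0.1]
width: -0.001
grasp_force: 0.0
```

Run:
```python
from h import *
import cv2
plan(.09,.033,.046)
a_=arm.capture("top")[150:230,200:350];b=arm.capture("scene")[180:280,220:370]
f=lambda i:cv2.resize(i,(600,i.shape[0]*4),interpolation=cv2.INTER_CUBIC)
cv2.imwrite("pics/c6.png",np.vstack([f(a_)[:300],f(b)[100:400]])[:,:,::-1])
```

```text
t 18.35 tcp [ 0.5652 -0.2274  0.1071] jig [ 0.1715 -0.0521] ytool-jigY deg 64.26 zax [-0.    -0.001 -1.   ] F [-0.9  0.  -0.1] w -0.0008302762610027487
rot z units -0.07 then dp (new axes) [0.   0.01 3.06] dp (old axes) [0.   0.01 3.06] j7 [ 0.32  0.53 -0.04  1.75  0.02  0.86  1.48]
```

View pics/c6.png

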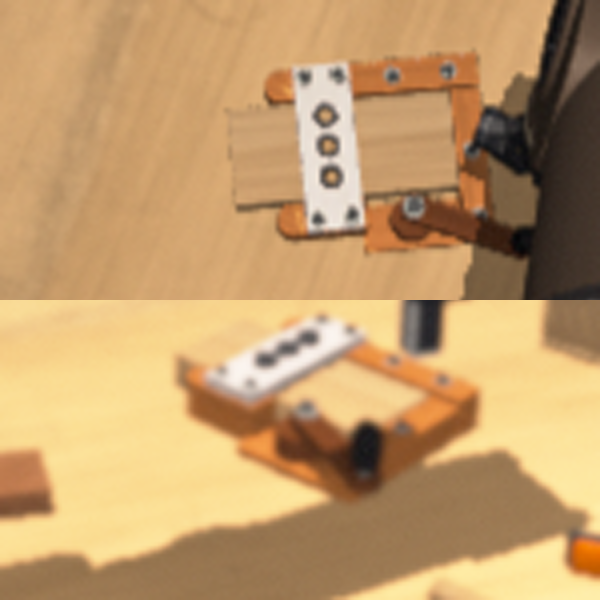

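The blank is in place at the stop and in line with the jig, with the lever still open. The shut finger stands clear on the inner side of the knob. Next I'll lower it and swing.

>>> {"method": "move_arm", "body": {
  "rotation": [
    [0, 0, 0],
    [0, 0, 0],
    [0, 0, 0],
    [0, 0, 0],
    [0, 0, 0],
    [0, 0, 0],
    [0, 0, 0.72],
    [0, 0, 0.72],
    [0, 0, 0.72],
    [0, 0, 0.72],
    [0, 0, 0.72]
  ],
  "dp": [
    [0, 0, 0.8],
    [0, 0, 0.8],
    [0, 0, 0.8],
    [0, 0, 0.66],
    [0.3, 0, 0],
    [0.3, 0, 0],
    [0.4, -0.1, 0],
    [0.4, -0.1, 0],
    [0.4, -0.1, 0],
    [0.4, -0.1, 0],
    [0.4, -0.1, 0]
  ],
  "jaw": [1, 1, 1, 1, 1, 1, 1, 1, 1, 1, 1]
}}

```text
clock: 19.55
tcp_pos: [0.516, -0.2101, 0.0474]
ee_rot: [0.001, 0.425, 0.905, 0.0]
ft_force: [2.5, 0.6, -1.1]
width: 0.001
grasp_force: 0.8
```

```bash
python3 -c "
from h import *
plan(.59,.021,.046)
plan(1.09,.021,.046)"
```

```text
t 19.55 tcp [ 0.516  -0.2101  0.0474] jig [ 0.1501 -0.0997] ytool-jigY deg 34.84 zax [ 0.003 -0.001 -1.   ] F [ 2.5  0.6 -1.1] w 0.0009170604480935159
rot z units -0.17 then dp (new axes) [0.05 0.01 0.07] dp (old axes) [0.05 0.01 0.07] j7 [ 0.22  0.54  0.1   1.94 -0.09  0.66  1.07]
t 19.55 tcp [ 0.516  -0.2101  0.0474] jig [ 0.1501 -0.0997] ytool-jigY deg 34.84 zax [ 0.003 -0.001 -1.   ] F [ 2.5  0.6 -1.1] w 0.0009170604480935159
rot z units 3.41 then dp (new axes) [ 1.84 -1.01  0.07] dp (old axes) [ 2.1  -0.06  0.07] j7 [ 0.22  0.54  0.1   1.94 -0.09  0.66  1.07]
```

Tracking is good and the knob is being pushed. I'll continue to about 1.1 rad and then into the grip.

>>> {"method": "move_arm", "body": {
  "rotation": [
    [0, 0, 0.7],
    [0, 0, 0.7],
    [0, 0, 0.7],
    [0, 0, 0.7],
    [0, 0, 0.7]
  ],
  "dp": [
    [0.4, -0.1, 0],
    [0.4, -0.1, 0],
    [0.4, -0.1, 0],
    [0.4, -0.1, 0],
    [0.4, -0.1, 0]
  ],
  "jaw": [1, 1, 1, 1, 1]
}}

```text
clock: 20.05
tcp_pos: [0.4883, -0.1802, 0.0474]
ee_rot: [0.001, 0.631, 0.776, 0.001]
ft_force: [1.3, -0.9, 0.8]
width: -0.004
grasp_force: 0.8
```

```bash
python3 -c "
from h import *
plan(1.09,.021,.046)
plan(1.42,.021,.046)"
```

```text
t 20.05 tcp [ 0.4883 -0.1802  0.0474] jig [ 0.118  -0.1247] ytool-jigY deg 6.84 zax [ 0.003 -0.001 -1.   ] F [ 1.3 -0.9  0.8] w -0.004177603063696396
rot z units -0.09 then dp (new axes) [0.08 0.02 0.07] dp (old axes) [0.08 0.02 0.07] j7 [ 0.08  0.51  0.24  2.03 -0.2   0.62  0.65]
t 20.05 tcp [ 0.4883 -0.1802  0.0474] jig [ 0.118  -0.1247] ytool-jigY deg 6.84 zax [ 0.003 -0.001 -1.   ] F [ 1.3 -0.9  0.8] w -0.004177603063696396
rot z units 2.27 then dp (new axes) [ 1.32 -0.56  0.07] dp (old axes) [ 1.43 -0.12  0.07] j7 [ 0.08  0.51  0.24  2.03 -0.2   0.62  0.65]
```

>>> {"method": "move_arm", "body": {
  "rotation": [
    [0, 0, 0.45],
    [0, 0, 0.45],
    [0, 0, 0.45],
    [0, 0, 0.45],
    [0, 0, 0.45],
    [0, 0, 0]
  ],
  "dp": [
    [0.27, -0.06, 0],
    [0.27, -0.06, 0],
    [0.27, -0.06, 0],
    [0.27, -0.06, 0],
    [0.27, -0.06, 0],
    [0.1, 0, 0]
  ],
  "jaw": [1, 1, 1, 1, 1, 1]
}}

```text
clock: 20.65
tcp_pos: [0.4797, -0.1535, 0.0473]
ee_rot: [0.002, 0.744, 0.668, 0.0]
ft_force: [-2.5, -10.7, 0.4]
width: -0.001
grasp_force: 5.1
```

```bash
python3 -c "
from h import *
plan(1.42,.021,.046)"
```

```text
t 20.65 tcp [ 0.4797 -0.1535  0.0473] jig [ 0.0906 -0.131 ] ytool-jigY deg -11.11 zax [ 0.002 -0.002 -1.   ] F [ -2.5 -10.7   0.4] w -0.0010017834844017243
rot z units 0.03 then dp (new axes) [0.04 0.01 0.07] dp (old axes) [0.04 0.01 0.07] j7 [-0.04  0.5   0.33  2.08 -0.27  0.6   0.37]
```

>>> {"method": "move_arm", "body": {
  "rotation": [
    [0, 0, 0.2],
    [0, 0, 0.2],
    [0, 0, 0],
    [0, 0, 0]
  ],
  "dp": [
    [0.15, -0.03, 0],
    [0.15, -0.03, 0],
    [0, 0, 0],
    [0, 0, 0]
  ],
  "jaw": [1, 1, 1, 1]
}}

```text
clock: 21.05
tcp_pos: [0.479, -0.1489, 0.0473]
ee_rot: [0.002, 0.763, 0.647, -0.0]
ft_force: [-2.0, -11.5, -0.5]
width: -0.001
grasp_force: 5.9
```

>>> {"method": "move_arm", "body": {
  "rotation": [
    [0, 0, 0],
    [0, 0, 0],
    [0, 0, 0],
    [0, 0, 0],
    [0, 0, 0],
    [0, 0, 0],
    [0, 0, 0]
  ],
  "dp": [
    [-0.5, 0, 0],
    [-0.7, 0, 0],
    [-0.5, 0, 0],
    [0, 0, -1],
    [0, 0, -1],
    [0, 0, -1],
    [0, 0, -1]
  ],
  "jaw": [1, 1, 1, 1, 1, 1, 1]
}}

```text
clock: 21.75
tcp_pos: [0.4734, -0.1796, 0.127]
ee_rot: [-0.0, 0.762, 0.648, 0.0]
ft_force: [-0.4, -0.4, 0.7]
width: -0.001
grasp_force: 0.0
```

>>> {"method": "move_arm", "body": {
  "rotation": [
    [0, 0, 0],
    [0, 0, 0],
    [0, 0, 0],
    [0, 0, 0],
    [0, 0, 0],
    [0, 0, 0],
    [0, 0, 0],
    [0, 0, 0],
    [0, 0, 0]
  ],
  "dp": [
    [-1, 0, -0.3],
    [-1, 0, -0.3],
    [-1, 0, -0.3],
    [-1, 0, -0.3],
    [-1, 0, -0.3],
    [-1, 0, -0.3],
    [-1, 0, -0.3],
    [-1, 0, 0],
    [0, 0, 0]
  ],
  "jaw": [1, 1, 1, 1, 1, 1, 1, 1, 1]
}}

```text
clock: 22.65
tcp_pos: [0.4468, -0.3405, 0.1686]
ee_rot: [0.001, 0.763, 0.647, -0.0]
ft_force: [0.3, -1.1, 0.0]
width: 0.003
grasp_force: 0.0
```

Run:
```python
from h import *
import cv2
st()
a_=arm.capture("top")[150:230,200:350];b=arm.capture("scene")[180:280,220:370]
f=lambda i:cv2.resize(i,(600,i.shape[0]*4),interpolation=cv2.INTER_CUBIC)
cv2.imwrite("pics/c7.png",np.vstack([f(a_)[:300],f(b)[100:400]])[:,:,::-1])
```

```text
t 22.65 tcp [ 0.4468 -0.3405  0.1686] jig [ 0.2742 -0.1797] ytool-jigY deg -14.3 zax [ 0.    -0.002 -1.   ] F [ 0.3 -1.1  0. ] w 0.0030078519444876766
```

View pics/c7.png

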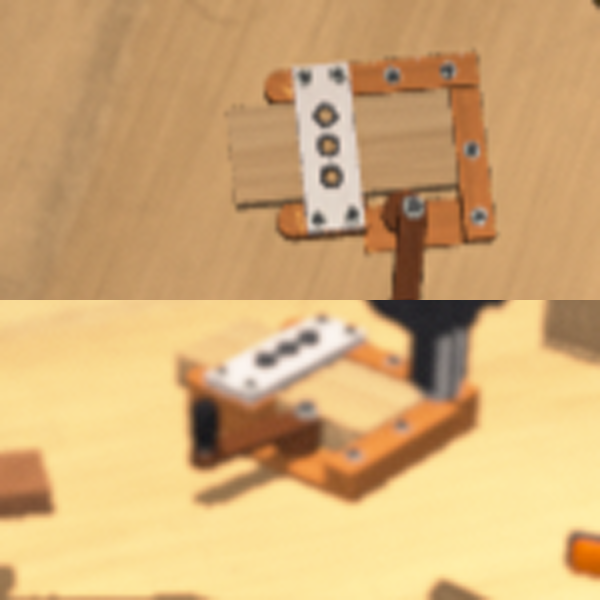

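The lever is swung round to about 1.45 rad. The blank sits against the stop (edge at crop x about 456) and lies along the fence, and the arm is clear.

```bash
python3 -c "
from workcell import arm
print(arm.sign_off())"
```

```text
the job is handed in; nothing more can be done
None
```

I handed the job in at about 23 s on the robot's clock: the blank is up against the end stop, in line with the fence, and the cam lever is at about 1.45 rad with about 11 N felt at the knob. The cam's force on the blank was not measured directly, and the sign-off gave no verdict.

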